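# Clear the oversize nut that jams the specimen chute

### The job

The sloping nut chute is jammed: one oversize dark nut sits in its narrow outlet and holds back the two pale nuts. From the outlet side, gently nudge the dark nut back up the lane by feel until the two yellow sprung catches have snapped shut behind it, never crushing the nuts against each other, and let go so that the catches hold it. Then lift it out, set it gently on the cork ring, and let the two pale nuts run down into the chute's own tray; leave everything else alone.

Things in the scene. Friction and masses are not known exactly. Their poses are not given: they have to be found in the camera images.
- chute: Fixed sloping aluminium lane with a plywood tray at its outlet. Origin: on the table under the middle of the outlet. x points level from the outlet up the lane, y across, z up. The lane floor is 46 mm above the table at the outlet and climbs at 6 degrees along +x. Shallow V floor (height told along its middle), 60 mm wide; side walls 4 mm thick, 16 mm above the floor, but 50 mm for the first 40 mm from the outlet.
- outlet (a point): Middle of the lane floor at the outlet, between two orange posts, 42 mm apart, 32 mm high above the lane floor: too narrow for the dark nut, wide enough for pale nuts. It is clear above and in front of it (over the tray), so a closed gripper can come down there and push the nut up the lane through the outlet.
- tray (a point): Middle of the catch tray's floor. Tray inside: 111 mm along the lane by 108 mm, floor 15 mm and walls 54 mm above the table, open above.
- lane_low (a point): Point of the lane floor 48 mm up from the outlet. A blue carriage is clamped each time elsewhere, from here to 80 mm further up; it is not measured. It carries two yellow spring catches facing each other across the lane, 44 mm apart, 20 to 32 mm above the lane floor, in blue housings outside the walls (34 mm high). They are pushed apart by the dark nut; pale nuts pass freely between.
- lane_mid (a point): Point of the lane floor 150 mm up from the outlet, about the farthest that the dark nut can come to be held; the lane runs on to 300 mm. At the carriage's upper end a stiff sprung buffer (5 N per mm) stops the row of nuts about 3 mm above the place where the catches hold the dark nut: pushing on from there makes the force climb steeply and soon crushes the nuts.
- big_nut: Oversize nut: dark ball, 56 mm, 50 to 100 g. Origin: centre. Pushed up the lane it meets the catches: the force grows to 4 to 8 N, then falls to almost nothing as it gets past; they snap back and hold it 18 mm above them, in the open: grip it there across the lane, lift straight up. Let go sooner, it rolls back to the outlet. It cracks if pressed on the pale nut behind with over 15 N.
- nut_a: Pale nut, ball 42 mm diameter, about 30 g, first behind the dark nut. Origin: its centre.
- nut_b: Pale nut, ball 42 mm diameter, about 30 g, second behind the dark nut. Origin: its centre.
- cork_ring: Fixed brown cork ring on the table, 80 mm outside, 40 mm hole, 16 mm high. Origin: centre of its underside. A dark nut seated on it has its centre about 36 mm above the table.
- gall: Bystander: white round gall, 48 mm, on a black rubber ring (68 mm). Origin: its centre.
- jar: Bystander: jar 56 mm wide, 70 mm high, amber glass, white cap. Origin: centre of underside.
- brush: Bystander: small brush lying flat, 210 mm long, 10 mm thick. Origin: underside.
- lens: Bystander: hand lens lying flat, 60 mm glass and a handle, 8 mm thick. Origin: underside, centre of the glass.
- vial: Bystander: amber vial with green cap, 28 mm wide, 57 mm high. Origin: centre of underside.
Not all that is in view belongs to the job. What is shaped like the nut_a but blue is not meant.

How it is judged:
By the outcome, as a careful person would: the job done as asked, in the order asked, and still so for the second after the job is handed in, with the robot touching nothing.
It also fails if it takes over 61 s, if anything falls off the work surface, if the arm or the gripper's body presses on something with over 40 N, if the wrist force passes 120 N, or if a joint passes its speed limit or range.

### The arm

A 7-joint arm with a two-finger parallel gripper is mounted at the origin on the work surface. World frame = base frame: x ahead of the robot, y to its left, z up, the work surface at z = 0. Lengths are in mm, angles in rad, forces in N, time in s.
With the tool pointing down it reaches from about 400 to 850 mm from the base axis. Payload 4.5 kg.
Tool frame: the origin (TCP) lies midway between the tips of the shut fingers; the grasp point (between the pads) lies 19 mm behind it (r.grip_point_offset is the distance from the TCP to the grasp point, in mm); z points along the fingers, y is the direction in which the jaws open and shut (so a half turn about z gives the same grasp; the last joint's range is limited). The gripper opens to 85 mm and grips with 20 to 120 N. Pads are 22 mm wide; open, the fingers measure 114 mm over their backs; the gripper's body (76 mm by 85 mm) begins 54 mm behind the grasp point. The pads swing forward as they close: fully open they stand 13 mm farther back than shut.
Start: joints at [1.259, 0.689, -0.195, 1.565, 0.157, 0.902, -0.215], TCP at [211.873, -588.017, 231.317] pointing down, gripper open.
Joint ranges: [-3.01, 3.01], [-0.46, 2.08], [-1.47, 1.51], [0.13, 2.56], [-1, 4.14], [0.04, 2.09], [-2.66, 2.66]. Speed limits (rad/s): [2.57, 2.57, 3.14, 3.14, 3.14, 3.14, 3.14].

### API

Orientations are given as a rotation vector (axis times angle).
In Python, from station import r, camera, camera_info, nets gives the robot as it stands.
- The arm moves only by the shell command python3 -m handwheel 'ROWS' [FORCE]. ROWS is a JSON object of lists of equal length, an entry for each row: "hand": the finger opening in cm, from 0 to 8.54; "travel": the shift along the tool's x, y, z in cm, a list of three; "dr": the turn, a rotation vector about the tool's x, y, z in degrees, a list of three. A call has 1 to 10 rows; each row shifts and turns the pose as measured when the row begins, along the tool's axes as they then stand; what a row does not reach is not made up. A row lasts 1/12 s, in which the tool goes at most 41.7 mm and 7.16 degrees, less where a joint would pass 70% of its speed; a pose out of reach is approached as far as the arm can. A call with a gripper value outside its range is refused whole. The fingers move at their own pace and stop on an object; FORCE is the grip in N (left out, the last holds). Time passes only in rows, so rows that do not move let the fingers close. It gives the time, the measured TCP pose, the force and the opening at its end, in the units of the state.
- r.sense(): the state, without advancing time (a new reading comes with each control period).
- camera(name): name is "scene" or "side" or "wrist"; returns the picture (400x640x3 uint8, red, green, blue); there is no depth.
- camera_info(name): a dict with "intrinsics" (3x3 intrinsics, pixels), "R" (3x3) and "t" (3): a world point X has camera coordinates R X + t. Camera axes: x right, y down, z forward; pixel columns grow to the right and rows downward; lengths in mm; the calibration is good to about 2 mm. A picture is of the moment at which its call begins: read the wrist's pose just before it. camera_info takes no time and is no camera call; for the wrist camera it gives the pose at the moment of the call.
- r.hand_in(): hands the job in, once; it reports no verdict.
Trained networks look in the newest picture that a camera, given by its name, has taken for a name from the list of things; names that differ only in an ending like _2 or _b are one class to them, and where a whole thing is asked for, a point or a joint stands for the part that bears it (a point fixed in the world has none). Each returns a list of dicts, best first, with "conf" (0 to 1); they miss things now and then, are a little off and sometimes report something else, mostly with a low value. They report only what shows in the picture. A call takes as long as a camera call. They do not tell look-alikes from the thing itself.
- nets.silhouettes(camera, target): "pixels" (400x640 bool, what is visible of it) and "location" ([row, column] in pixels, amid what is visible of it).
- nets.pinpoint(camera, target): "location" ([row, column] in pixels: a listed point, or the origin of a listed thing).
The state is a dict: "t": time; "q": joint angles; "joint_vel": joint speeds; "joint_torque": joint torques, N m; "tcp_pos": TCP position; "orientation": TCP orientation; "force": force on the tool from outside, world axes, zero at the start; "wrist_torque": the same for the moment, N m; "finger_gap": finger opening in mm.
Only numpy, scipy, OpenCV 4.12 (cv2) and the standard library are available. Lean on these libraries where they do the work, as an engineer would, in place of code of your own. Each camera call takes 0.05 s, during which the arm holds its last target.

## Working session

There is one attempt and no reset: what is moved stays moved. The work goes in short steps, Python scripts to look and compute and a shell command to move; the robot and the scene stay as the last step left them, time stands still between calls to the robot, and variables do not carry over. Pictures are saved under pics/ and viewed, and the job is handed in when it is done.

```bash
ls; mkdir -p pics; python3 - <<'E'
from station import r,camera,camera_info,nets
import cv2
print(r.sense(), r.grip_point_offset)
for n in ["scene","side"]:
    im=camera(n); cv2.imwrite(f"pics/{n}0.png",im[:,:,::-1])
    for t in ["outlet","tray","lane_low","lane_mid","big_nut","nut_a","cork_ring","chute","gall","jar","brush","lens","vial"]:
        print(n,t,[(round(d["conf"],2),[round(float(x)) for x in d["location"]]) for d in nets.pinpoint(n,t)][:4])
E
```

```text
pics
{'t': 0.0, 'q': array([ 1.25882723,  0.68997725, -0.19450493,  1.56635774,  0.15728528,
        0.90251641, -0.21513063]), 'joint_vel': array([ 0.00033102, -0.0005262 ,  0.00031887,  0.00067952,  0.00074338,
        0.00092285,  0.00138219]), 'joint_torque': array([ 8.51441309e-04, -5.39614820e+01, -1.26661319e+00, -1.58541977e+01,
        9.07966867e-03,  9.53935843e-03, -4.19662385e-06]), 'tcp_pos': array([ 211.55022998, -587.40536345,  230.48438041]), 'orientation': array([-3.09296285e+00, -5.40180136e-01,  7.10735653e-04]), 'force': array([-0.1707319 , -0.99190961, -0.56806487]), 'wrist_torque': array([0.01137111, 0.02937973, 0.00784398]), 'finger_gap': 85.4083264549226} 18.700000000000003
scene outlet [(0.79, [182, 327])]
scene tray [(0.71, [168, 325])]
scene lane_low [(0.77, [192, 325])]
scene lane_mid [(0.73, [219, 322])]
scene big_nut [(0.72, [182, 326])]
scene nut_a [(0.68, [194, 325]), (0.64, [189, 374]), (0.5, [204, 320])]
scene cork_ring [(0.69, [176, 401])]
scene chute [(0.74, [192, 326]), (0.7, [188, 326])]
scene gall [(0.47, [179, 233])]
scene jar [(0.88, [240, 415])]
scene brush [(0.84, [230, 210])]
scene lens [(0.74, [209, 447]), (0.67, [191, 198])]
scene vial [(0.64, [193, 195])]
side outlet [(0.79, [220, 336]), (0.71, [301, 305]), (0.59, [210, 328])]
side tray [(0.66, [237, 359])]
side lane_low [(0.77, [215, 319]), (0.16, [298, 305])]
side lane_mid [(0.6, [200, 284])]
side big_nut [(0.66, [211, 328]), (0.22, [166, 381])]
side nut_a [(0.66, [202, 312]), (0.62, [261, 297]), (0.54, [197, 301]), (0.25, [277, 221])]
side cork_ring [(0.78, [299, 306])]
side chute [(0.88, [237, 330]), (0.27, [197, 297]), (0.18, [218, 322])]
side gall [(0.69, [169, 384]), (0.45, [176, 378])]
side jar [(0.78, [275, 222])]
side brush [(0.55, [172, 341])]
side lens [(0.91, [325, 228]), (0.38, [238, 332])]
side vial [(0.65, [166, 381])]
```

View pics/scene0.png

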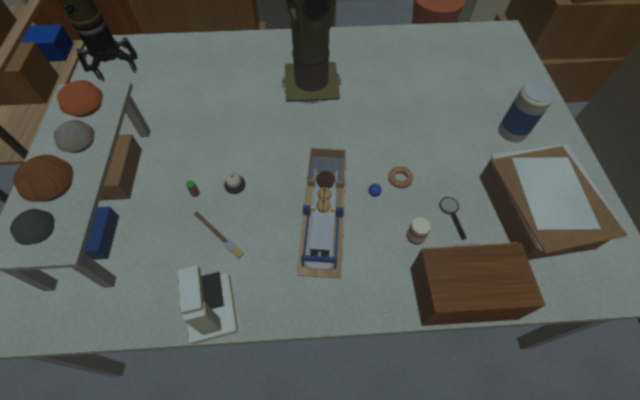

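View pics/side0.png

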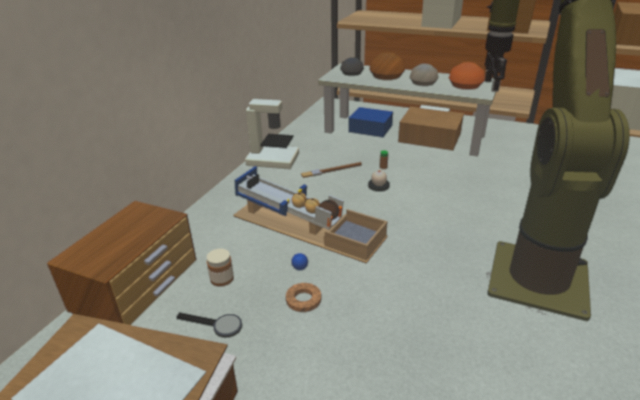

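```bash
cat > h.py <<'E'
import numpy as np, cv2
from scipy.spatial.transform import Rotation as R
from station import r,camera,camera_info,nets
def P(n):
    c=camera_info(n); return np.array(c["intrinsics"])@np.c_[c["R"],c["t"]]
def tri(obs): # list of (cam P, (row,col))
    A=[]
    for p,(v,u) in obs: A+= [u*p[2]-p[0], v*p[2]-p[1]]
    A=np.array(A); A/=np.linalg.norm(A[:,:3],axis=1)[:,None]
    return np.linalg.lstsq(A[:,:3],-A[:,3],rcond=None)[0]
def ray(p,rc,z):
    v,u=rc; A=np.array([u*p[2]-p[0], v*p[2]-p[1]]); return np.linalg.solve(A[:,:2],-A[:,3]-A[:,2]*z)
def proj(p,X):
    x=p@np.r_[X,1]; return x[1]/x[2],x[0]/x[2]
E
python3 - <<'E'
from h import *
for n in ["scene","side"]:
    c=camera_info(n); print(n,(-c["R"].T@c["t"]).round(), np.round(c["intrinsics"],0).tolist(), c["R"].round(2).tolist())
a,b=P("scene"),P("side")
for k,s,d,z in [("outlet",(182,327),(220,336),46),("tray",(168,325),(237,359),15),("low",(192,325),(215,319),51),("mid",(219,322),(200,284),61.7),("big",(182,326),(211,328),78),("a",(194,325),(202,312),75),("b",(204,320),(197,301),78),("ring",(176,401),(299,306),0)]:
    print(k,tri([(a,s),(b,d)]).round(1),ray(a,s,z).round(1),ray(b,d,z).round(1))
E
```

```text
scene [1140.  -40. 1005.] [[371.0, 0.0, 319.0], [0.0, 371.0, 194.0], [0.0, 0.0, 1.0]] [[0.06, 1.0, 0.0], [0.85, -0.05, -0.53], [-0.53, 0.03, -0.85]]
side [116. 962. 748.] [[475.0, 0.0, 317.0], [0.0, 475.0, 201.0], [0.0, 0.0, 1.0]] [[-0.92, -0.4, -0.02], [-0.19, 0.5, -0.85], [0.35, -0.77, -0.53]]
outlet [499.4  19.4  47.5] [505.1  23.3] [497.    9.4]
tray [429.6  22.   17.2] [429.2  22.8] [429.9  17.6]
low [544.3  13.7  52.2] [544.4  14.3] [544.6  11.1]
mid [6.489e+02 5.000e-01 6.950e+01] [641.8  -1.2] [656.5  -6.8]
big [519.   16.9  71.6] [526.1  18.2] [513.8  22.4]
a [567.9   9.8  83.3] [566.3  12.4] [571.9  -6.4]
b [603.9  -5.1  83.7] [601.2  -4.5] [607.8 -14.3]
ring [467.6 268.1   5.1] [465.8 270.8] [468.9 261.6]
```

The scene view shows the chute (outlet near col 327,row 182), with its tray towards the robot. The cork ring is at (401,176) and the blue decoy ball at (374,189). In the side view the nuts sit at the outlet, around (328,211). I'll move above the lane for a close wrist view.

```bash
python3 -m handwheel '{"hand":[0,0,0,0,0,0,0,0,0,0],"travel":[[2.9,-2.6,-0.8],[2.9,-2.6,-0.8],[2.9,-2.6,-0.8],[2.9,-2.6,-0.8],[2.9,-2.6,-0.8],[2.9,-2.6,-0.8],[2.9,-2.6,-0.8],[2.9,-2.6,-0.8],[2.9,-2.6,-0.8],[2.9,-2.6,-0.8]],"dr":[[0,0,0],[0,0,0],[0,0,0],[0,0,0],[0,0,0],[0,0,0],[0,0,0],[0,0,0],[0,0,0],[0,0,0]]}' 20
```

```text
t: 2.23
tcp_pos: [398.7, -242.2, 310.4]
orientation: [3.095, 0.505, -0.006]
force: [1.5, 1.0, 0.1]
finger_gap: 0.1
```

```bash
python3 -m handwheel '{"hand":[0,0,0,0,0,0,0,0,0,0],"travel":[[3.0,-2.8,0],[3.0,-2.8,0],[3.0,-2.8,0],[3.0,-2.8,0],[3.0,-2.8,0],[3.0,-2.8,0],[3.0,-2.8,0],[0,0,0],[0,0,0],[0,0,0]],"dr":[[0,0,0],[0,0,0],[0,0,0],[0,0,0],[0,0,0],[0,0,6],[0,0,6],[0,0,6],[0,0,6],[0,0,0]]}'
python3 - <<'E'
from h import *
c=camera_info("wrist");print(r.sense()["tcp_pos"],(-c["R"].T@c["t"]).round(),c["R"].round(2).tolist())
p=P("wrist");im=camera("wrist"); cv2.imwrite("pics/w1.png",im[:,:,::-1])
for t,z in [("outlet",46),("tray",15),("lane_low",51),("lane_mid",61.7),("big_nut",76),("nut_a",75)]:
    for d in nets.pinpoint("wrist",t): print(t,round(d["conf"],2),np.round(d["location"],0),ray(p,d["location"],z).round(1))
E
```

```text
t: 3.07
tcp_pos: [545.5, 27.7, 312.7]
orientation: [3.137, -0.15, 0.017]
force: [-0.0, 0.0, 0.4]
finger_gap: -0.0
[545.48736044  27.67998179 312.71949746] [615.  21. 456.] [[-0.1, -1.0, 0.0], [-0.96, 0.09, 0.27], [-0.27, 0.02, -0.96]]
outlet 0.7 [240. 325.] [447.3  30.3]
tray 0.69 [240. 324.] [435.3  32.4]
lane_low 0.84 [164. 328.] [548.8  17.3]
lane_mid 0.84 [ 81. 335.] [644.3   0.8]
big_nut 0.68 [192. 332.] [520.1  15.9]
big_nut 0.4 [ 73. 115.] [673.8 237.2]
nut_a 0.83 [185. 209.] [541.3 160.1]
nut_a 0.6 [152. 333.] [566.5  10.5]
nut_a 0.58 [118. 336.] [603.5   4.2]
```

View pics/w1.png

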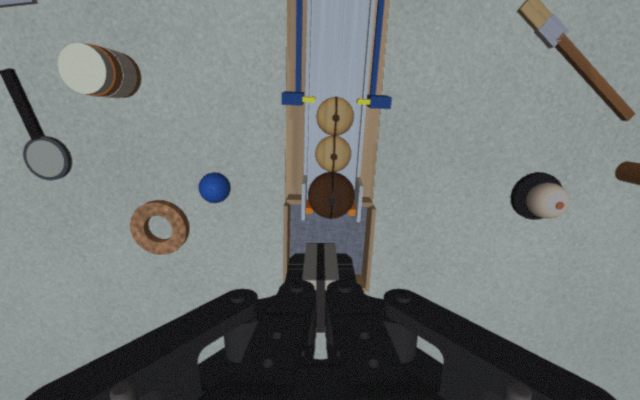

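The wrist view shows the dark nut at (332,195), the pale nuts at (333,153) and (335,117), the orange posts at (308,211) and (352,212), and the yellow catches at (309,100) and (364,102). I'll fit the lane axis next.

```bash
python3 - <<'E'
from h import *
p=P("wrist")
im=cv2.imread("pics/w1.png"); cv2.imwrite("pics/w1z.png",cv2.resize(im[0:260,260:410],None,fx=3.9,fy=2.3*1,interpolation=cv2.INTER_CUBIC)[:598])
for n,rc,z in [("postL",(211,308),78),("postR",(212,352),78),("cL",(100,309),88),("cR",(102,364),88),("catchmid",(101,336.5),88),("big",(195,332),75),("a",(153,333),72),("b",(117,335),76)]:
    print(n,ray(p,rc,z).round(1))
a=P("scene")
for n,rc,z in [("ring",(176,401),0)]: print(ray(a,rc,z))
print(ray(p,(228,159),16))
# hsv blobs
hsv=cv2.cvtColor(im,cv2.COLOR_BGR2HSV)
for nm,lo,hi in [("yellow",(25,150,120),(35,255,255)),("orange",(8,200,150),(20,255,255))]:
    m=cv2.inRange(hsv,lo,hi); m[:,:280]=0;m[:,400:]=0
    n,_,st,ce=cv2.connectedComponentsWithStats(m)
    print(nm,[(st[i].tolist(),ce[i].round(1).tolist()) for i in range(1,n) if st[i,4]>8])
E
```

```text
postL [498.5  42.9]
postR [492.   -9.6]
cL [624.8  27.8]
cR [617.  -30.5]
catchmid [620.9  -1.3]
big [514.6  12.4]
a [563.9   6.8]
b [604.2   1.2]
[465.84638745 270.77298585]
[475.19353743 259.74016836]
yellow [([303, 97, 12, 5, 49], [308.2, 98.8]), ([357, 99, 13, 6, 55], [363.4, 101.2])]
orange [([307, 208, 5, 5, 15], [308.7, 209.7]), ([349, 210, 5, 4, 9], [351.0, 211.2])]
```

View pics/w1z.png

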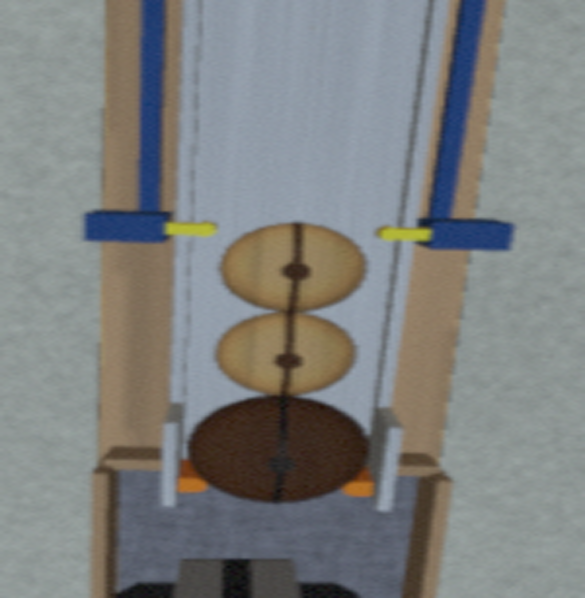

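```bash
python3 -m handwheel '{"hand":[0,0,0,0,0,0,0],"travel":[[-1.6,0.3,3.2],[-1.6,0.3,3.2],[-1.6,0.3,3.2],[-1.6,0.3,3.2],[-1.6,0.3,3.2],[0,0,0],[0,0,0]],"dr":[[0,0,0.5],[0,0,0.5],[0,0,0.5],[0,0,0.5],[0,0,0.5],[0,0,0],[0,0,0]]}'
cat >> h.py <<'E'
O=np.array([495.5,16.0]); yaw=np.radians(-8.0); U=np.array([np.cos(yaw),np.sin(yaw)]); V=np.array([-U[1],U[0]])
def st():
    s=r.sense(); x=s["tcp_pos"]; Rm=R.from_rotvec(s["orientation"]).as_matrix()
    print("t",round(s["t"],2),"along",((x[:2]-O)@U).round(1),"across",((x[:2]-O)@V).round(1),"z",x[2].round(1),"tip above floor",(x[2]-46-((x[:2]-O)@U)*np.tan(np.radians(6))).round(1),"yaw",np.degrees(np.arctan2(Rm[1,0],Rm[0,0])).round(1),"zax",Rm[:,2].round(3),"F along",(s["force"][:2]@U).round(1),(s["force"][:2]@V).round(1),s["force"][2].round(1),"gap",round(s["finger_gap"],1))
def go(al,ac,z):
    s=r.sense(); x=s["tcp_pos"]; Rm=R.from_rotvec(s["orientation"]).as_matrix()
    print("tool cm",(Rm.T@(np.r_[O+al*U+ac*V,z]-x)/10).round(2))
E
python3 -c "
from h import *
st();go(-31,0,61)"
```

```text
t: 4.0
tcp_pos: [469.0, 14.6, 150.7]
orientation: [-3.132, 0.228, -0.039]
force: [0.9, -0.1, 0.2]
finger_gap: -0.1
t 4.0 along -26.0 across -5.1 z 150.7 tip above floor 107.4 yaw -8.3 zax [ 0.025 -0.    -1.   ] F along 0.9 -0.0 0.2 gap -0.1
tool cm [-0.72 -0.48  8.95]
```

```bash
python3 -m handwheel '{"hand":[0,0,0,0,0,0],"travel":[[-0.4,-0.25,2.5],[-0.4,-0.25,2.5],[0,0,2.3],[0,0,1.2],[0,0,0],[0,0,0]],"dr":[[0,-0.7,-0.3],[0,-0.7,0],[0,0,0],[0,0,0],[0,0,0],[0,0,0]]}'
python3 -c "
from h import *
st();go(-31,0,61)
p=P('wrist');cv2.imwrite('pics/w2.png',camera('wrist')[:,:,::-1])"
```

```text
t: 4.5
tcp_pos: [480.7, 21.3, 71.9]
orientation: [-3.125, 0.22, -0.043]
force: [-1.1, -0.0, 0.7]
finger_gap: -0.0
t 4.5 along -15.4 across 3.2 z 71.9 tip above floor 27.5 yaw -8.1 zax [ 0.028  0.007 -1.   ] F along -1.1 -0.2 0.7 gap -0.0
tool cm [-1.59  0.33  1.04]
```

View pics/w2.png

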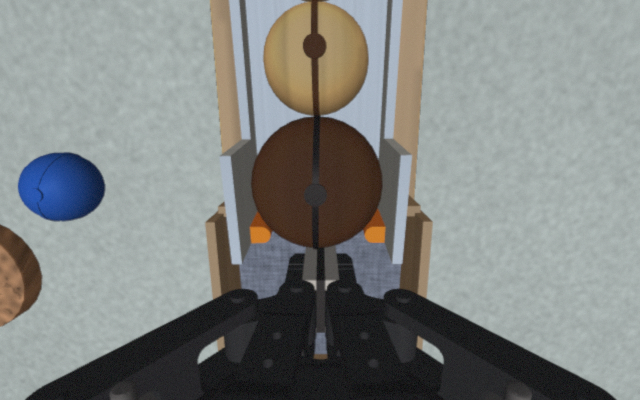

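```bash
python3 - <<'E'
from h import *
p=P("wrist"); s=r.sense(); Rm=R.from_rotvec(s["orientation"]).as_matrix()
im=cv2.imread("pics/w2.png")
hsv=cv2.cvtColor(im,cv2.COLOR_BGR2HSV); m=cv2.inRange(hsv,(5,200,120),(20,255,255)); m[:,:240]=0;m[:,400:]=0
n,_,sta,ce=cv2.connectedComponentsWithStats(m); print([(sta[i].tolist(),ce[i].round(1)) for i in range(1,n) if sta[i,4]>20])
for nm,rc,z in [("postLtop",(234,261),78),("postR",(234,375),78),("bigc",(182,317),76),("a",(58,316),77)]:
    q=ray(p,rc,z); print(nm,q.round(1),((q-O)@U).round(1),((q-O)@V).round(1))
# where does tip project
print("tip",proj(p,s["tcp_pos"]),"grasp",proj(p,s["tcp_pos"]-19*Rm[:,2]))
E
```

```text
[([365, 211, 19, 30, 242], array([375. , 227.5])), ([251, 214, 19, 28, 292], array([259. , 230.1]))]
postLtop [500.7  45.3] 1.1 29.8
postR [493.7  -5. ] 1.1 -21.1
bigc [520.2  17.2] 24.3 4.7
a [569.6  10.5] 74.1 4.8
tip (np.float64(261.57690987523694), np.float64(320.3379257252603)) grasp (np.float64(282.157353814549), np.float64(320.4109650614482))
```

```bash
sed -i 's/^O=np.array.*; yaw/O=np.array([497.1,20.2]); yaw/' h.py; python3 -m handwheel '{"hand":[0,0,0,0,0,0],"travel":[[-0.7,-0.05,0],[-0.7,-0.05,0],[-0.1,0,0.5],[0,0,0.5],[0,0,0],[0,0,0]],"dr":[[0,-1.5,0],[0,0,0],[0,0,0],[0,0,0],[0,0,0],[0,0,0]]}'
python3 -c "
from h import *
st();go(-31,0,60)"
```

```text
t: 5.05
tcp_pos: [472.4, 24.8, 67.6]
orientation: [-3.12, 0.221, -0.027]
force: [-0.0, 0.2, 0.3]
finger_gap: 0.4
t 5.05 along -25.1 across 1.2 z 67.6 tip above floor 24.2 yaw -8.1 zax [ 0.018  0.012 -1.   ] F along -0.1 0.2 0.3 gap 0.4
tool cm [-0.6   0.13  0.75]
```

```bash
python3 -m handwheel '{"hand":[0,0,0,0],"travel":[[-0.3,0.1,0.6],[-0.3,0.1,0.6],[0,0,0.2],[0,0,0]],"dr":[[0,0,0],[0,0,0],[0,0,0],[0,0,0]]}'
python3 -c "
from h import *
st();go(-31,0,60)"
```

```text
t: 5.38
tcp_pos: [466.0, 23.7, 52.0]
orientation: [-3.12, 0.221, -0.028]
force: [-0.2, -0.0, 0.8]
finger_gap: 0.1
t 5.38 along -31.3 across -0.8 z 52.0 tip above floor 9.3 yaw -8.1 zax [ 0.019  0.012 -1.   ] F along -0.2 -0.1 0.8 gap 0.1
tool cm [ 0.04 -0.09 -0.8 ]
```

```bash
python3 -m handwheel '{"hand":[0,0,0,0],"travel":[[0.2,-0.05,-0.6],[0.3,0,-0.1],[0.3,0,-0.03],[0,0,0]],"dr":[[0,0,0],[0,0,0],[0,0,0],[0,0,0]]}'
python3 -c "
from h import *
st()"
```

```text
t: 5.72
tcp_pos: [474.4, 22.9, 59.8]
orientation: [-3.121, 0.22, -0.026]
force: [0.5, 0.8, 0.5]
finger_gap: 0.1
t 5.72 along -22.8 across -0.5 z 59.8 tip above floor 16.2 yaw -8.1 zax [ 0.018  0.012 -1.   ] F along 0.4 0.8 0.5 gap 0.1
```

```bash
python3 -m handwheel '{"hand":[0,0,0,0,0,0,0,0,0,0],"travel":[[0.4,-0.02,-0.04],[0.4,-0.01,-0.04],[0.4,0,-0.04],[0.4,0,-0.04],[0.4,0,-0.04],[0.4,0,-0.04],[0.4,0,-0.04],[0.4,0,-0.04],[0.2,0,-0.02],[0,0,0]],"dr":[[0,0,0],[0,0,0],[0,0,0],[0,0,0],[0,0,0],[0,0,0],[0,0,0],[0,0,0],[0,0,0],[0,0,0]]}'
python3 -c "
from h import *
st()
p=P('wrist');cv2.imwrite('pics/w3.png',camera('wrist')[:,:,::-1])"
```

```text
t: 6.55
tcp_pos: [512.6, 17.6, 64.6]
orientation: [-3.121, 0.222, -0.028]
force: [-0.5, -0.0, 0.3]
finger_gap: 0.1
t 6.55 along 15.7 across -0.4 z 64.6 tip above floor 17.0 yaw -8.1 zax [ 0.019  0.012 -1.   ] F along -0.5 -0.1 0.3 gap 0.1
```

View pics/w3.png

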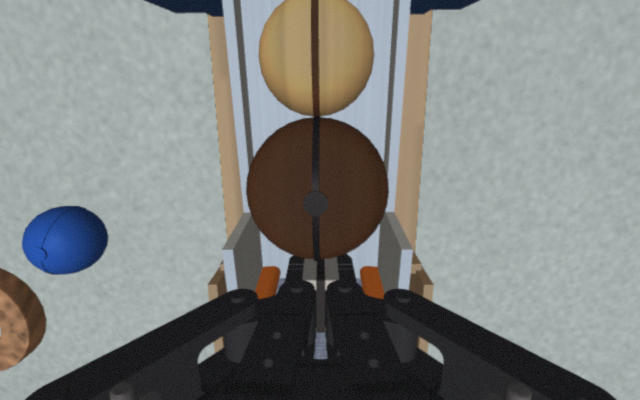

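The finger now pushes the dark nut squarely: the nut is at (317,188), between the high walls, with the orange posts just behind it. I'll continue up to just short of the catches.

```bash
python3 -m handwheel '{"hand":[0,0,0,0,0,0,0,0,0,0],"travel":[[0.4,0,-0.04],[0.4,0,-0.04],[0.4,-0.01,-0.03],[0.4,0,-0.03],[0.4,-0.01,-0.03],[0.4,0,-0.03],[0.4,-0.01,-0.03],[0.4,0,-0.03],[0.4,0,-0.03],[0,0,0]],"dr":[[0,0,0],[0,0,0],[0,0,0],[0,0,0],[0,0,0],[0,0,0],[0,0,0],[0,0,0],[0,0,0],[0,0,0]]}'
python3 -c "
from h import *
st()
p=P('wrist');cv2.imwrite('pics/w4.png',camera('wrist')[:,:,::-1])"
```

```text
t: 7.43
tcp_pos: [551.1, 12.2, 68.2]
orientation: [-3.121, 0.221, -0.026]
force: [0.2, -0.0, 0.8]
finger_gap: 0.2
t 7.43 along 54.6 across -0.4 z 68.2 tip above floor 16.5 yaw -8.1 zax [ 0.018  0.012 -1.   ] F along 0.2 -0.0 0.8 gap 0.2
```

View pics/w4.png

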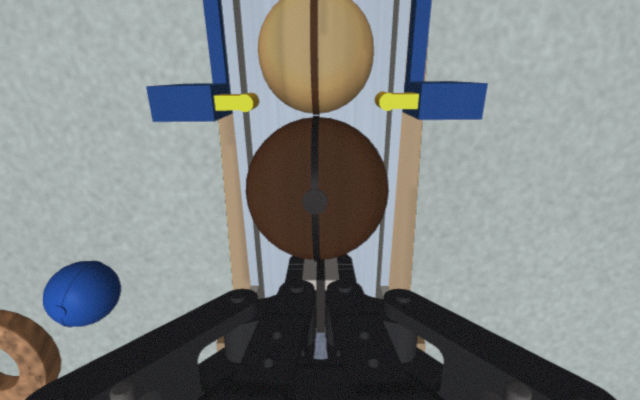

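```bash
python3 - <<'E'
from h import *
p=P("wrist")
for nm,rc,z in [("cL",(102,235),86),("cR",(101,400),86),("big",(189,317),85)]:
    q=ray(p,rc,z); print(nm,((q-O)@U).round(1),((q-O)@V).round(1))
E
python3 -m handwheel '{"hand":[0,0,0,0,0,0],"travel":[[0.3,0,-0.03],[0.3,0,-0.03],[0.2,0,-0.02],[0.1,0,-0.01],[0.1,0,-0.01],[0,0,0]],"dr":[[0,0,0],[0,0,0],[0,0,0],[0,0,0],[0,0,0],[0,0,0]]}'
python3 -c "
from h import *
st()"
```

```text
cL 126.4 30.5
cR 126.6 -29.7
big 93.5 0.7
t: 7.98
tcp_pos: [560.4, 10.8, 69.2]
orientation: [-3.121, 0.221, -0.022]
force: [-0.5, 0.1, -0.5]
finger_gap: -0.1
t 7.98 along 64.0 across -0.5 z 69.2 tip above floor 16.5 yaw -8.1 zax [ 0.015  0.011 -1.   ] F along -0.5 0.0 -0.5 gap -0.1
```

```bash
python3 -m handwheel '{"hand":[0,0,0,0],"travel":[[0.2,0,-0.02],[0.2,0,-0.02],[0.2,0,-0.02],[0.2,0,-0.02]],"dr":[[0,0,0],[0,0,0],[0,0,0],[0,0,0]]}'
python3 -c "
from h import *
st()"; python3 -m handwheel '{"hand":[0,0,0],"travel":[[0.2,0,-0.02],[0.2,0,-0.02],[0.2,0,-0.02]],"dr":[[0,0,0],[0,0,0],[0,0,0]]}'
python3 -c "
from h import *
st()"
```

```text
t: 8.32
tcp_pos: [567.0, 9.7, 69.9]
orientation: [-3.122, 0.22, -0.016]
force: [-4.7, 0.1, 0.7]
finger_gap: 0.3
t 8.32 along 70.6 across -0.6 z 69.9 tip above floor 16.5 yaw -8.1 zax [ 0.011  0.011 -1.   ] F along -4.6 -0.6 0.7 gap 0.3
t: 8.57
tcp_pos: [566.8, 9.5, 69.2]
orientation: [-3.123, 0.218, 0.005]
force: [-5.8, 1.5, 1.0]
finger_gap: 0.2
t 8.57 along 70.5 across -0.9 z 69.2 tip above floor 15.8 yaw -8.0 zax [-0.002  0.011 -1.   ] F along -5.9 0.7 1.0 gap 0.2
```

```bash
python3 -m handwheel '{"hand":[0,0,0],"travel":[[0.25,-0.02,-0.04],[0.3,-0.02,-0.04],[0.3,-0.02,-0.04]],"dr":[[0,0.3,0],[0,0.3,0],[0,0.3,0]]}'
python3 -c "
from h import *
st()"; python3 -m handwheel '{"hand":[0,0],"travel":[[0.3,-0.02,-0.04],[0.3,-0.02,-0.04]],"dr":[[0,0.3,0],[0,0.3,0]]}'
python3 -c "
from h import *
st()"
```

```text
t: 8.82
tcp_pos: [567.7, 9.0, 68.6]
orientation: [-3.126, 0.217, 0.006]
force: [-6.5, 0.9, -0.0]
finger_gap: -0.5
t 8.82 along 71.4 across -1.3 z 68.6 tip above floor 15.1 yaw -7.9 zax [-0.003  0.008 -1.   ] F along -6.5 0.0 -0.0 gap -0.5
t: 8.98
tcp_pos: [568.3, 8.7, 68.1]
orientation: [-3.129, 0.216, 0.007]
force: [-6.2, 1.1, 1.2]
finger_gap: -0.4
t 8.98 along 72.1 across -1.4 z 68.1 tip above floor 14.6 yaw -7.9 zax [-0.004  0.006 -1.   ] F along -6.2 0.3 1.2 gap -0.4
```

```bash
python3 -m handwheel '{"hand":[0,0,0],"travel":[[0.35,-0.08,-0.12],[0.4,-0.08,-0.12],[0.4,-0.08,-0.12]],"dr":[[0,0.4,0],[0,0.4,0],[0,0.4,0]]}'
python3 -c "
from h import *
st()"; python3 -m handwheel '{"hand":[0,0],"travel":[[0.4,-0.08,-0.12],[0.4,-0.08,-0.12]],"dr":[[0,0.4,0],[0,0.4,0]]}'
python3 -c "
from h import *
st()"
```

```text
t: 9.23
tcp_pos: [571.3, 9.2, 69.3]
orientation: [-3.133, 0.215, 0.003]
force: [-6.0, 0.1, -0.0]
finger_gap: -0.2
t 9.23 along 75.0 across -0.6 z 69.3 tip above floor 15.5 yaw -7.9 zax [-0.002  0.001 -1.   ] F along -5.9 -0.7 -0.0 gap -0.2
t: 9.4
tcp_pos: [574.5, 9.4, 70.3]
orientation: [3.133, -0.215, 0.003]
force: [-5.2, 1.3, -0.6]
finger_gap: -0.2
t 9.4 along 78.1 across 0.1 z 70.3 tip above floor 16.1 yaw -7.8 zax [ 0.001 -0.002 -1.   ] F along -5.3 0.5 -0.6 gap -0.2
```

Past the peak, so I'll keep going in smaller steps.

```bash
python3 -m handwheel '{"hand":[0,0],"travel":[[0.35,0,-0.06],[0.35,0,-0.06]],"dr":[[0,0,0],[0,0,0]]}'
python3 -c "
from h import *
st()"; python3 -m handwheel '{"hand":[0,0],"travel":[[0.3,0,-0.05],[0.3,0,-0.05]],"dr":[[0,0,0],[0,0,0]]}'
python3 -c "
from h import *
st()"
```

```text
t: 9.57
tcp_pos: [578.4, 8.6, 70.8]
orientation: [3.132, -0.213, -0.008]
force: [-2.7, 0.8, 0.6]
finger_gap: -0.7
t 9.57 along 82.1 across -0.1 z 70.8 tip above floor 16.2 yaw -7.8 zax [-0.005 -0.002 -1.   ] F along -2.8 0.4 0.6 gap -0.7
t: 9.73
tcp_pos: [585.9, 7.8, 71.9]
orientation: [3.132, -0.213, -0.005]
force: [-0.4, -0.1, 0.6]
finger_gap: 0.5
t 9.73 along 89.6 across 0.0 z 71.9 tip above floor 16.4 yaw -7.8 zax [-0.003 -0.002 -1.   ] F along -0.4 -0.2 0.6 gap 0.5
```

```bash
python3 -m handwheel '{"hand":[0,0,0,0,0],"travel":[[0.2,0,-0.02],[0.2,0,-0.02],[0.2,0,-0.02],[0.1,0,-0.01],[0,0,0]],"dr":[[0,0,0],[0,0,0],[0,0,0],[0,0,0],[0,0,0]]}'
python3 -c "
from h import *
st()
p=P('wrist');cv2.imwrite('pics/w5.png',camera('wrist')[:,:,::-1])"
```

```text
t: 10.15
tcp_pos: [601.8, 5.8, 74.6]
orientation: [3.133, -0.216, 0.019]
force: [-0.1, -0.4, 0.5]
finger_gap: -0.2
t 10.15 along 105.7 across 0.3 z 74.6 tip above floor 17.5 yaw -7.9 zax [ 0.012 -0.001 -1.   ] F along -0.0 -0.4 0.5 gap -0.2
```

View pics/w5.png

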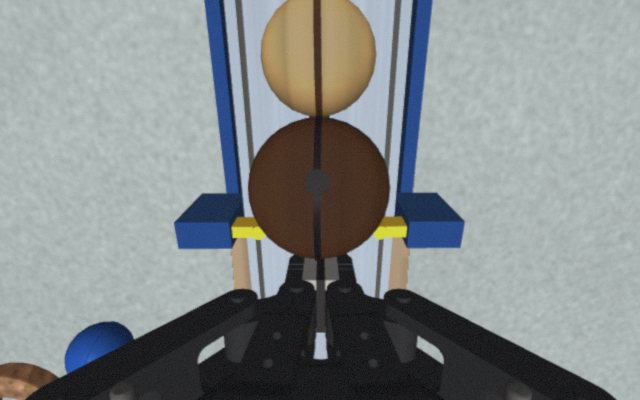

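```bash
python3 -m handwheel '{"hand":[0],"travel":[[0.1,0,-0.01]],"dr":[[0,0,0]]}'
python3 -c "
from h import *
st()"; python3 -m handwheel '{"hand":[0],"travel":[[0.1,0,-0.01]],"dr":[[0,0,0]]}'
python3 -c "
from h import *
st()"
```

```text
t: 10.28
tcp_pos: [602.4, 5.6, 74.7]
orientation: [3.133, -0.216, 0.018]
force: [-0.3, 0.7, -0.5]
finger_gap: 0.0
t 10.28 along 106.3 across 0.2 z 74.7 tip above floor 17.5 yaw -7.9 zax [ 0.011 -0.001 -1.   ] F along -0.4 0.6 -0.5 gap 0.0
t: 10.37
tcp_pos: [603.3, 5.5, 74.8]
orientation: [3.133, -0.216, 0.017]
force: [-0.3, -0.1, 0.3]
finger_gap: -0.0
t 10.37 along 107.3 across 0.2 z 74.8 tip above floor 17.5 yaw -7.9 zax [ 0.011 -0.002 -1.   ] F along -0.3 -0.1 0.3 gap -0.0
```

```bash
python3 -m handwheel '{"hand":[0],"travel":[[0.1,0,-0.01]],"dr":[[0,0,0]]}'
python3 -c "
from h import *
st()"; python3 -m handwheel '{"hand":[0],"travel":[[0.1,0,-0.01]],"dr":[[0,0,0]]}'
python3 -c "
from h import *
st()
p=P('wrist');cv2.imwrite('pics/w6.png',camera('wrist')[:,:,::-1])"
```

```text
t: 10.45
tcp_pos: [604.1, 5.4, 74.9]
orientation: [3.133, -0.216, 0.017]
force: [-0.5, -0.4, 0.4]
finger_gap: 0.1
t 10.45 along 108.1 across 0.2 z 74.9 tip above floor 17.5 yaw -7.9 zax [ 0.011 -0.002 -1.   ] F along -0.5 -0.4 0.4 gap 0.1
t: 10.53
tcp_pos: [605.0, 5.3, 75.0]
orientation: [3.133, -0.216, 0.016]
force: [-0.0, 1.1, 0.8]
finger_gap: -0.1
t 10.53 along 108.9 across 0.2 z 75.0 tip above floor 17.5 yaw -7.9 zax [ 0.01  -0.002 -1.   ] F along -0.2 1.1 0.8 gap -0.1
```

View pics/w6.png

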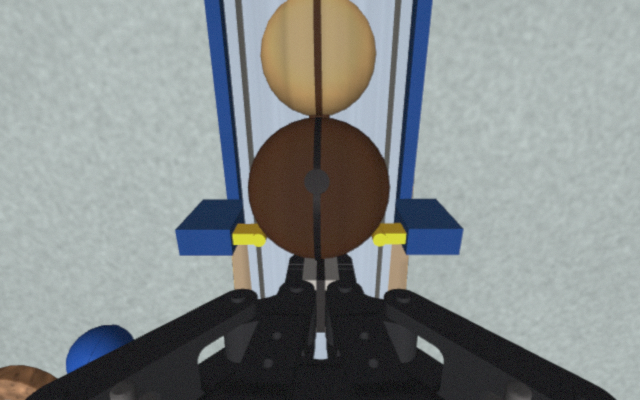

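```bash
python3 -m handwheel '{"hand":[0],"travel":[[0.1,0,-0.01]],"dr":[[0,0,0]]}'
python3 -c "
from h import *
st()";  python3 -m handwheel '{"hand":[0],"travel":[[0.1,0,-0.01]],"dr":[[0,0,0]]}'
python3 -c "
from h import *
st()"
```

```text
t: 10.67
tcp_pos: [606.0, 5.1, 75.0]
orientation: [3.133, -0.216, 0.016]
force: [-1.9, 0.7, 1.0]
finger_gap: -0.1
t 10.67 along 109.9 across 0.2 z 75.0 tip above floor 17.5 yaw -7.9 zax [ 0.01  -0.002 -1.   ] F along -2.0 0.5 1.0 gap -0.1
t: 10.75
tcp_pos: [606.2, 5.0, 75.0]
orientation: [3.133, -0.216, 0.013]
force: [-1.9, 0.1, 0.3]
finger_gap: 0.1
t 10.75 along 110.1 across 0.2 z 75.0 tip above floor 17.4 yaw -7.9 zax [ 0.008 -0.002 -1.   ] F along -1.9 -0.1 0.3 gap 0.1
```

The force is rising at the buffer, about 3 mm past the hold point and with only 2 N of contact. I'll back off slowly.

```bash
python3 -m handwheel '{"hand":[0,0,0,0,0,0,0],"travel":[[-0.1,0,0.01],[-0.1,0,0.01],[-0.1,0,0.01],[-0.1,0,0.01],[-0.2,0,0.02],[-0.2,0,0.02],[0,0,0]],"dr":[[0,0,0],[0,0,0],[0,0,0],[0,0,0],[0,0,0],[0,0,0],[0,0,0]]}'
python3 -c "
from h import *
st()
p=P('wrist');cv2.imwrite('pics/w7.png',camera('wrist')[:,:,::-1])"
```

```text
t: 11.33
tcp_pos: [598.7, 6.3, 74.2]
orientation: [3.133, -0.216, 0.017]
force: [-0.2, -0.6, 0.6]
finger_gap: 0.0
t 11.33 along 102.6 across 0.3 z 74.2 tip above floor 17.4 yaw -7.9 zax [ 0.011 -0.001 -1.   ] F along -0.1 -0.6 0.6 gap 0.0
```

View pics/w7.png

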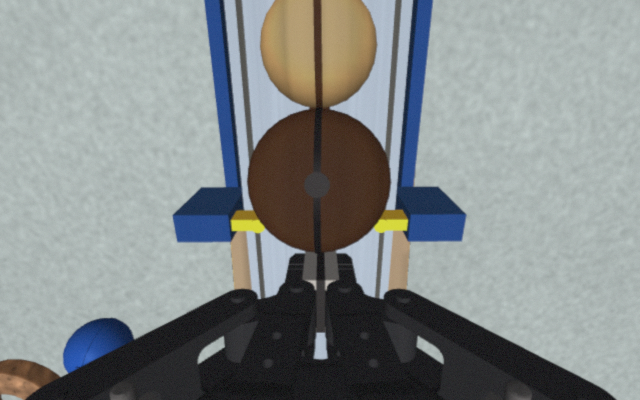

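```bash
python3 -m handwheel '{"hand":[0,0,0,0,0,0,0,0],"travel":[[-0.3,0,0.02],[-0.3,0,0.02],[-0.3,0,0.02],[-0.3,0,0.02],[-0.3,0,0.02],[-0.3,0,0.02],[-0.2,0,0.02],[0,0,0]],"dr":[[0,0,0],[0,0,0],[0,0,0],[0,0,0],[0,0,0],[0,0,0],[0,0,0],[0,0,0]]}'
python3 -c "
from h import *
st()
p=P('wrist');cv2.imwrite('pics/w8.png',camera('wrist')[:,:,::-1])"
```

```text
t: 12.05
tcp_pos: [576.8, 9.3, 72.5]
orientation: [3.134, -0.215, 0.017]
force: [0.3, 0.9, -0.6]
finger_gap: -0.2
t 12.05 along 80.5 across 0.3 z 72.5 tip above floor 18.1 yaw -7.9 zax [ 0.011 -0.001 -1.   ] F along 0.2 0.9 -0.6 gap -0.2
```

View pics/w8.png

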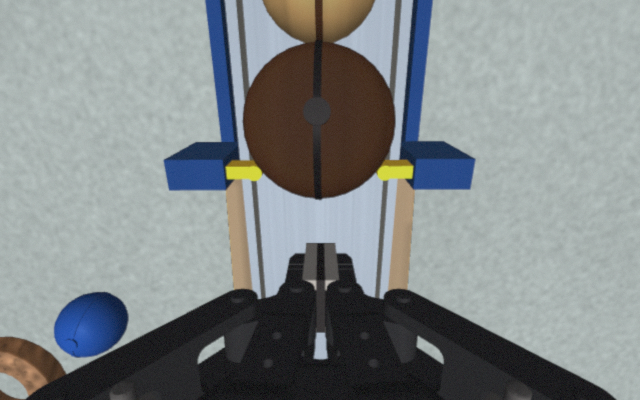

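The finger has backed off 30 mm and the dark nut stayed put at (319,115), with the catches closed at row 172. I'll rise and go over it.

```bash
python3 -m handwheel '{"hand":[0,0,0,0,7,7,7,7,7,7],"travel":[[0,0,-1],[0,0,-2.5],[0,0,-2.5],[0,0,-2.5],[2,0,0],[2,0,0],[1.7,0,0],[0.5,0,0],[0,0,0],[0,0,0]],"dr":[[0,0,0],[0,0,0],[0,0,0],[0,0,0],[0,0,0],[0,0,0],[0,0,0],[0,0,0],[0,0,0],[0,0,0]]}' 25
python3 - <<'E'
from h import *
st();go(147.5,0,130)
p=P('wrist');cv2.imwrite('pics/w9.png',camera('wrist')[:,:,::-1])
for d in nets.pinpoint("wrist","big_nut"):
    q=ray(p,d["location"],90.3); print(d["conf"],d["location"],((q-O)@U).round(1),((q-O)@V).round(1))
E
```

```text
t: 12.93
tcp_pos: [639.8, 0.5, 169.1]
orientation: [3.134, -0.216, 0.023]
force: [0.4, -0.4, 0.2]
finger_gap: 69.7
t 12.93 along 144.1 across 0.3 z 169.1 tip above floor 107.9 yaw -7.9 zax [ 0.014 -0.001 -1.   ] F along 0.5 -0.3 0.2 gap 69.7
tool cm [0.29 0.04 3.91]
0.81 [209.1, 320.7] 146.4 0.0
```

View pics/w9.png

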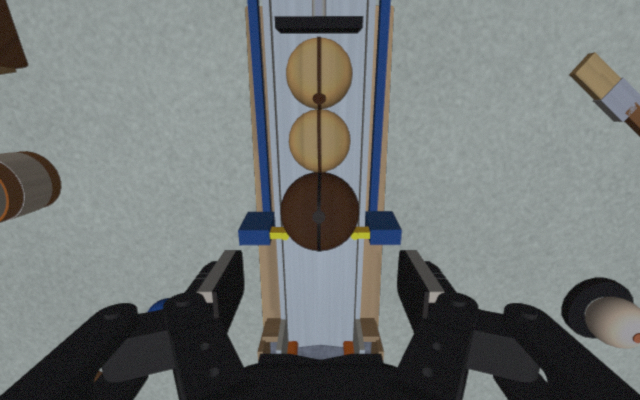

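```bash
python3 -m handwheel '{"hand":[7,7,7,7,7,7],"travel":[[0.3,0,2],[0,0.02,2],[0,0.02,1.5],[0,0,1],[0,0,0.5],[0,0,0]],"dr":[[0,0,0],[0,0,0],[0,0,0],[0,0,0],[0,0,0],[0,0,0]]}'
python3 - <<'E'
from h import *
st();go(148.5,0,75)
E
```

```text
t: 13.53
tcp_pos: [638.1, 1.1, 96.9]
orientation: [3.134, -0.212, 0.014]
force: [0.2, -0.0, -0.4]
finger_gap: 69.9
t 13.53 along 142.3 across 0.7 z 96.9 tip above floor 35.9 yaw -7.7 zax [ 0.009 -0.001 -1.   ] F along 0.2 -0.0 -0.4 gap 69.9
tool cm [0.6  0.07 2.19]
```

```bash
python3 -m handwheel '{"hand":[7,7,7,7,7,7],"travel":[[0.3,0.03,0],[0.3,0.03,0],[0.1,0,0.3],[0,0,0.5],[0,0,0.4],[0,0,0]],"dr":[[0,0,0],[0,0,0],[0,0,0],[0,0,0],[0,0,0],[0,0,0]]}'
python3 - <<'E'
from h import *
st();go(148.5,0,75)
E
```

```text
t: 14.03
tcp_pos: [647.7, -0.5, 87.0]
orientation: [-3.134, 0.212, -0.021]
force: [0.5, 0.9, -0.3]
finger_gap: 70.2
t 14.03 along 152.0 across 0.5 z 87.0 tip above floor 25.0 yaw -7.7 zax [ 0.014 -0.001 -1.   ] F along 0.4 1.0 -0.3 gap 70.2
tool cm [-0.37  0.05  1.19]
```

```bash
python3 -m handwheel '{"hand":[7,7,7,7,7],"travel":[[-0.2,0.03,0.3],[-0.1,0.02,0.3],[0,0,0.3],[0,0,0.2],[0,0,0]],"dr":[[0,0,0],[0,0,0],[0,0,0],[0,0,0],[0,0,0]]}'
python3 - <<'E'
from h import *
st();go(148.5,0,75)
p=P('wrist');cv2.imwrite('pics/w10.png',camera('wrist')[:,:,::-1])
E
```

```text
t: 14.45
tcp_pos: [644.1, -0.6, 74.7]
orientation: [-3.134, 0.212, -0.021]
force: [0.2, -0.4, 0.3]
finger_gap: 70.3
t 14.45 along 148.5 across -0.1 z 74.7 tip above floor 13.1 yaw -7.7 zax [ 0.013 -0.001 -1.   ] F along 0.3 -0.3 0.3 gap 70.3
tool cm [ 0.   -0.01 -0.03]
```

View pics/w10.png

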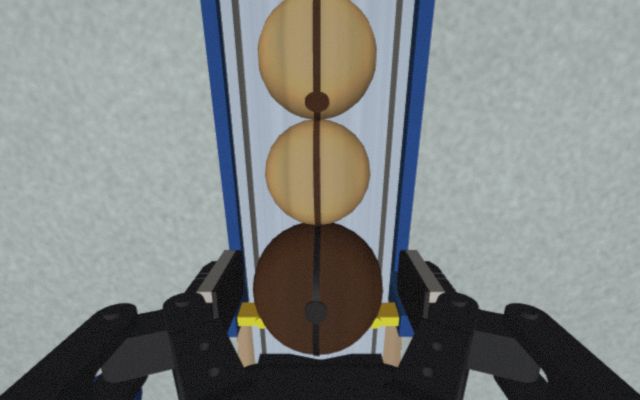

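The fingers straddle the dark nut (317,287) with clearance on both sides, so I'll close.

```bash
python3 -m handwheel '{"hand":[6.2,5.8,5,5,5,5],"travel":[[0,0,0],[0,0,0],[0,0,0],[0,0,0],[0,0,0],[0,0,0]],"dr":[[0,0,0],[0,0,0],[0,0,0],[0,0,0],[0,0,0],[0,0,0]]}' 25
python3 - <<'E'
from h import *
st()
p=P('wrist');cv2.imwrite('pics/w11.png',camera('wrist')[:,:,::-1])
E
```

```text
t: 15.0
tcp_pos: [644.6, -0.2, 75.3]
orientation: [-3.134, 0.211, -0.022]
force: [-0.2, -0.8, -0.4]
finger_gap: 54.6
t 15.0 along 148.9 across 0.3 z 75.3 tip above floor 13.7 yaw -7.7 zax [ 0.014 -0.    -1.   ] F along -0.1 -0.8 -0.4 gap 54.6
```

View pics/w11.png

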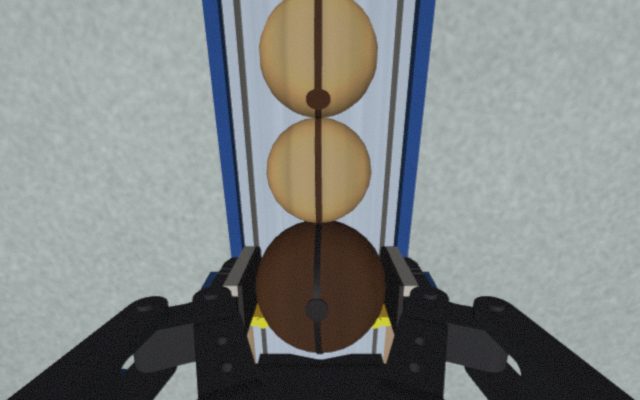

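```bash
python3 -m handwheel '{"hand":[5,5,5,5,5,5],"travel":[[0,0,-0.3],[0,0,-0.6],[0,0,-1.0],[0,0,-1.3],[0,0,-1.3],[0,0,0]],"dr":[[0,0,0],[0,0,0],[0,0,0],[0,0,0],[0,0,0],[0,0,0]]}'
python3 - <<'E'
from h import *
st()
p=P('wrist');cv2.imwrite('pics/w12.png',camera('wrist')[:,:,::-1])
E
```

```text
t: 15.55
tcp_pos: [643.7, -0.5, 124.2]
orientation: [-3.134, 0.212, -0.021]
force: [0.4, -0.0, 0.1]
finger_gap: 54.4
t 15.55 along 148.1 across -0.1 z 124.2 tip above floor 62.6 yaw -7.7 zax [ 0.013 -0.001 -1.   ] F along 0.4 0.0 0.1 gap 54.4
```

View pics/w12.png

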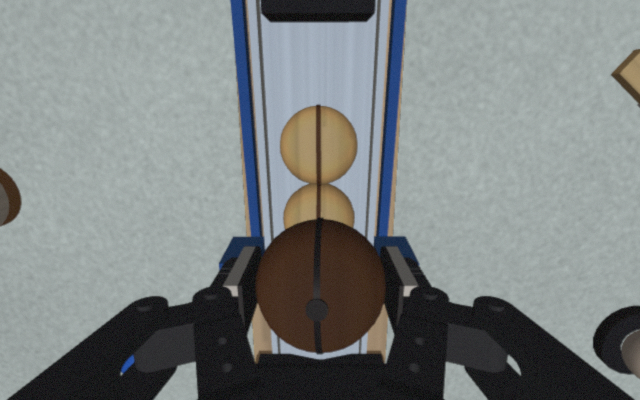

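```bash
python3 -m handwheel '{"hand":[5,5,5,5,5,5,5,5,5,5],"travel":[[0,0,-2],[-1.5,-1.3,-2],[-2.5,-2.2,-1],[-2.8,-2.5,0],[-3,-2.6,0],[-3,-2.6,0],[-3,-2.6,0],[-2.8,-2.5,0],[-2.8,-2.5,0],[-2,-1.8,0]],"dr":[[0,0,0],[0,0,0],[0,0,0],[0,0,0],[0,0,0],[0,0,0],[0,0,0],[0,0,0],[0,0,0],[0,0,0]]}'
python3 -m handwheel '{"hand":[5,5],"travel":[[-1,-0.9,0],[0,0,0]],"dr":[[0,0,0],[0,0,0]]}'
cat > ring.py <<'E'
from h import *
import sys
st(); s=r.sense(); p=P('wrist');im=camera('wrist');cv2.imwrite(f'pics/{sys.argv[1]}.png',im[:,:,::-1])
print("tcp",s["tcp_pos"].round(1))
for d in nets.pinpoint("wrist","cork_ring")[:2]: print(d["conf"],d["location"],ray(p,d["location"],0).round(1))
for d in nets.silhouettes("wrist","cork_ring")[:1]:
    ys,xs=np.where(d["pixels"]); print("sil",xs.min(),xs.max(),ys.min(),ys.max()); rc=((ys.min()+ys.max())/2,(xs.min()+xs.max())/2); print("silmid top",ray(p,rc,12).round(1))
E
python3 ring.py w13
```

```text
t: 16.43
tcp_pos: [436.4, 234.5, 168.7]
orientation: [3.127, -0.242, 0.027]
force: [-0.4, 0.7, -1.4]
finger_gap: 54.4
t: 16.6
tcp_pos: [421.5, 251.8, 168.0]
orientation: [3.131, -0.222, 0.02]
force: [0.8, 0.1, -0.7]
finger_gap: 54.7
t 16.6 along -107.1 across 218.9 z 168.0 tip above floor 133.2 yaw -8.1 zax [ 0.013 -0.004 -1.   ] F along 0.8 0.2 -0.7 gap 54.7
tcp [421.5 251.8 168. ]
sil 250 339 86 177
silmid top [475.2 266.8]
```

View pics/w13.png

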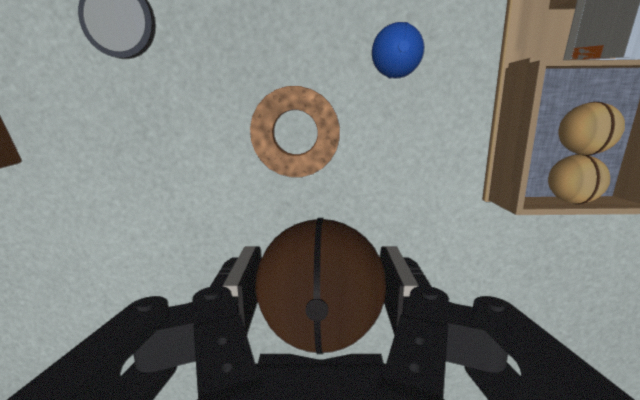

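```bash
python3 - <<'E'
from h import *
s=r.sense(); p=P('wrist'); print(s["tcp_pos"].round(1))
print("ring hole mid z16",ray(p,(132,295.5),14).round(1),"outer",ray(p,(131.5,294.5),14).round(1))
print("nut in wrist",ray(p,(286,321),s["tcp_pos"][2]+15).round(1))
a,b=P("scene"),P("side")
L={}
for c in ("scene","side"):
    im=camera(c); cv2.imwrite(f"pics/{c}2.png",im[:,:,::-1])
    for t in ("cork_ring","big_nut"):
        d=nets.silhouettes(c,t); 
        for e in d[:2]:
            ys,xs=np.where(e["pixels"]); print(c,t,round(e["conf"],2),xs.min(),xs.max(),ys.min(),ys.max()); L.setdefault((c,t),((ys.min()+ys.max())/2,(xs.min()+xs.max())/2))
for t in ("cork_ring","big_nut"): print(t,tri([(a,L["scene",t]),(b,L["side",t])]).round(1))
print(ray(a,L["scene","cork_ring"],8),ray(b,L["side","cork_ring"],8))
E
```

```text
[425.1 247.6 168.1]
ring hole mid z16 [478.9 260.8] outer [479.5 261.6]
nut in wrist [420.8 248. ]
scene cork_ring 0.61 388 413 165 187
scene big_nut 0.62 394 411 120 137
scene big_nut 0.62 186 199 180 196
side cork_ring 0.62 286 319 283 312
side big_nut 0.77 323 340 221 245
side big_nut 0.69 285 321 283 312
cork_ring [473.  267.2   8.9]
big_nut [416.5 246.3 182.7]
[471.10947396 266.67344833] [474.26863955 267.73178866]
```

```bash
python3 ring.py w14; python3 - <<'E'
from h import *
a,b=P("scene"),P("side"); s0=r.sense()["tcp_pos"]; L={}
for c in ("scene","side"):
    im=camera(c)
    for t in ("cork_ring","big_nut"):
        e=nets.silhouettes(c,t)[0]; ys,xs=np.where(e["pixels"]); L[c,t]=((ys.min()+ys.max())/2,(xs.min()+xs.max())/2)
print(s0,r.sense()["tcp_pos"])
for t in ("cork_ring","big_nut"): print(t,tri([(a,L["scene",t]),(b,L["side",t])]).round(1))
E
```

```text
t 17.05 along -102.7 across 214.9 z 168.2 tip above floor 133.0 yaw -8.6 zax [ 0.015 -0.006 -1.   ] F along 1.3 -0.5 0.0 gap 54.7
tcp [425.3 247.3 168.2]
0.4 [180.5, 568.9] [393.    8.2]
sil 246 334 92 182
silmid top [475.5 266.4]
[424.82385607 247.95769388 168.19240663] [424.54312748 248.39757256 168.23139441]
cork_ring [473.2 267.8   8.3]
big_nut [413.7 247.6 182.5]
```

```bash
python3 -m handwheel '{"hand":[5,5,5,5,5,5,5],"travel":[[1.5,-0.8,0.5],[1.5,-0.8,1.5],[1.3,-0.7,1.8],[0.7,-0.3,1.8],[0,0,1.5],[0,0,0.5],[0,0,0]],"dr":[[0,0,0],[0,0,0],[0,0,0],[0,0,0],[0,0,0],[0,0,0],[0,0,0]]}'
python3 - <<'E'
from h import *
def gx(t):
    s=r.sense(); Rm=R.from_rotvec(s["orientation"]).as_matrix(); print("tool cm",(Rm.T@(np.array(t)-s["tcp_pos"])/10).round(2))
st();gx((478.5,266.5,60)); cv2.imwrite('pics/w15.png',camera('wrist')[:,:,::-1])
E
```

```text
t: 18.08
tcp_pos: [481.8, 268.1, 90.7]
orientation: [3.131, -0.231, 0.028]
force: [0.8, -0.5, -0.5]
finger_gap: 54.6
t 18.08 along -49.6 across 243.4 z 90.7 tip above floor 49.9 yaw -8.4 zax [ 0.018 -0.003 -1.   ] F along 0.9 -0.3 -0.5 gap 54.6
tool cm [-0.36  0.2   3.07]
```

View pics/w15.png

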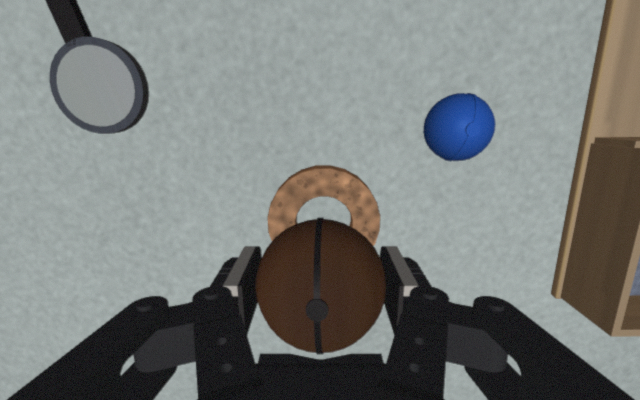

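```bash
python3 - <<'E'
from h import *
p=P("wrist"); s=r.sense(); Rm=R.from_rotvec(s["orientation"]).as_matrix(); print(s["tcp_pos"])
for rc,z in [((166,323.5),14),((215,268),14),((215,380),14),((196,324),15)]: 
    q=ray(p,rc,z); print(q.round(1),"rel tool",(Rm.T@(np.r_[q,z]-s["tcp_pos"])).round(1))
E
```

```text
[481.65868166 268.11843361  91.1767141 ]
[514.4 260.9] rel tool [32.1  2.2 77.8]
[485.9 304.5] rel tool [ -2.5 -36.7  77.1]
[474.3 226.7] rel tool [-2.6 42.  77.2]
[494.  263.6] rel tool [11.5  2.6 76.4]
```

```bash
python3 -m handwheel '{"hand":[5,5,5,5,5,5,5],"travel":[[-0.2,0.12,0],[-0.2,0.12,0.3],[0,0,0.8],[0,0,0.8],[0,0,0.8],[0,0,0.4],[0,0,0]],"dr":[[0,0,0],[0,0,0],[0,0,0],[0,0,0],[0,0,0],[0,0,0],[0,0,0]]}'
python3 - <<'E'
from h import *
def gx(t):
    s=r.sense(); Rm=R.from_rotvec(s["orientation"]).as_matrix(); print("tool cm",(Rm.T@(np.array(t)-s["tcp_pos"])/10).round(2))
st();gx((478.5,266,24))
E
```

```text
t: 18.72
tcp_pos: [477.9, 267.0, 60.7]
orientation: [-3.132, 0.229, -0.033]
force: [-0.2, -0.7, 0.2]
finger_gap: 54.8
t 18.72 along -53.4 across 241.7 z 60.7 tip above floor 20.3 yaw -8.4 zax [ 0.021 -0.001 -1.   ] F along -0.1 -0.8 0.2 gap 54.8
tool cm [0.   0.1  3.67]
```

```bash
python3 -m handwheel '{"hand":[5,5,5,5,5,5,5],"travel":[[0,0.05,0.5],[0,0.03,0.7],[0,0,0.7],[0,0,0.6],[0,0,0.4],[0,0,0.2],[0,0,0]],"dr":[[0,0,0],[0,0,0],[0,0,0],[0,0,0],[0,0,0],[0,0,0],[0,0,0]]}'
python3 - <<'E'
from h import *
st(); cv2.imwrite('pics/w16.png',camera('wrist')[:,:,::-1])
E
```

```text
t: 19.3
tcp_pos: [478.4, 266.0, 25.5]
orientation: [-3.133, 0.229, -0.032]
force: [-0.5, -0.5, -1.0]
finger_gap: 54.5
t 19.3 along -52.7 across 240.8 z 25.5 tip above floor -15.0 yaw -8.4 zax [ 0.021 -0.001 -1.   ] F along -0.4 -0.6 -1.0 gap 54.5
```

View pics/w16.png

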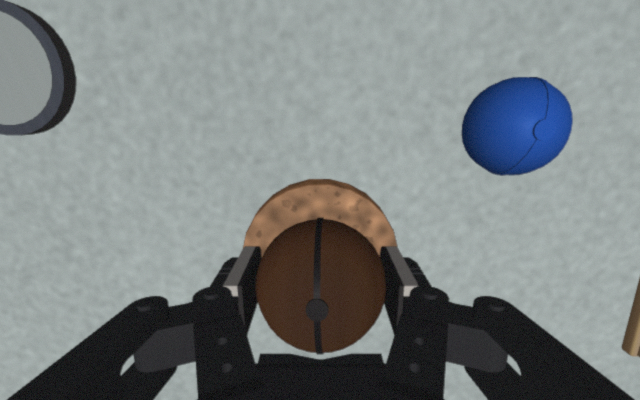

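```bash
python3 -m handwheel '{"hand":[5,5,5],"travel":[[0,0,0.12],[0,0,0.12],[0,0,0]],"dr":[[0,0,0],[0,0,0],[0,0,0]]}'
python3 -c "
from h import *
st()"
python3 -m handwheel '{"hand":[5,5,5],"travel":[[0,0,0.12],[0,0,0.12],[0,0,0]],"dr":[[0,0,0],[0,0,0],[0,0,0]]}'
python3 -c "
from h import *
st()"
```

```text
t: 19.6
tcp_pos: [478.9, 266.3, 23.6]
orientation: [-3.132, 0.229, -0.034]
force: [0.3, 0.4, -0.8]
finger_gap: 54.5
t 19.6 along -52.2 across 241.2 z 23.6 tip above floor -16.9 yaw -8.4 zax [ 0.022 -0.    -1.   ] F along 0.2 0.4 -0.8 gap 54.5
t: 19.85
tcp_pos: [478.7, 266.5, 21.7]
orientation: [-3.132, 0.229, -0.034]
force: [-0.7, -0.8, 0.8]
finger_gap: 54.1
t 19.85 along -52.5 across 241.4 z 21.7 tip above floor -18.7 yaw -8.4 zax [ 0.022 -0.    -1.   ] F along -0.6 -0.9 0.8 gap 54.1
```

```bash
python3 -m handwheel '{"hand":[5,5],"travel":[[0,0,0.12],[0,0,0.1]],"dr":[[0,0,0],[0,0,0]]}'
python3 -c "
from h import *
st()"
python3 -m handwheel '{"hand":[5,5],"travel":[[0,0,0.12],[0,0,0.1]],"dr":[[0,0,0],[0,0,0]]}'
python3 -c "
from h import *
st()"
```

```text
t: 20.02
tcp_pos: [477.9, 266.6, 20.3]
orientation: [-3.132, 0.228, -0.032]
force: [-2.9, -1.5, 12.2]
finger_gap: 54.6
t 20.02 along -53.3 across 241.4 z 20.3 tip above floor -20.1 yaw -8.3 zax [ 0.021 -0.    -1.   ] F along -2.7 -1.9 12.2 gap 54.6
t: 20.18
tcp_pos: [477.9, 266.6, 20.0]
orientation: [-3.131, 0.228, -0.033]
force: [-3.4, -1.2, 11.2]
finger_gap: 54.4
t 20.18 along -53.3 across 241.3 z 20.0 tip above floor -20.4 yaw -8.3 zax [ 0.021  0.    -1.   ] F along -3.2 -1.7 11.2 gap 54.4
```

Contact at TCP z≈20.5. I'll ease off and release.

```bash
python3 -m handwheel '{"hand":[5,5],"travel":[[0,0,-0.05],[0,0,0]],"dr":[[0,0,0],[0,0,0]]}'
python3 -c "
from h import *
st()"
python3 -m handwheel '{"hand":[5.5,5.7,5.9,6.3,6.8,7.2,7.4,7.4],"travel":[[0,0,0],[0,0,0],[0,0,0],[0,0,0],[0,0,0],[0,0,0],[0,0,0],[0,0,0]],"dr":[[0,0,0],[0,0,0],[0,0,0],[0,0,0],[0,0,0],[0,0,0],[0,0,0],[0,0,0]]}'
python3 - <<'E'
from h import *
st(); cv2.imwrite('pics/w17.png',camera('wrist')[:,:,::-1])
E
```

```text
t: 20.35
tcp_pos: [478.2, 266.6, 21.1]
orientation: [-3.131, 0.228, -0.035]
force: [-1.0, -0.5, -0.5]
finger_gap: 54.6
t 20.35 along -53.0 across 241.4 z 21.1 tip above floor -19.4 yaw -8.3 zax [ 0.022  0.    -1.   ] F along -0.9 -0.6 -0.5 gap 54.6
t: 21.02
tcp_pos: [479.1, 266.7, 20.3]
orientation: [-3.131, 0.229, -0.036]
force: [0.2, 0.2, 0.8]
finger_gap: 74.0
t 21.02 along -52.2 across 241.6 z 20.3 tip above floor -20.2 yaw -8.4 zax [ 0.023  0.001 -1.   ] F along 0.1 0.2 0.8 gap 74.0
```

View pics/w17.png

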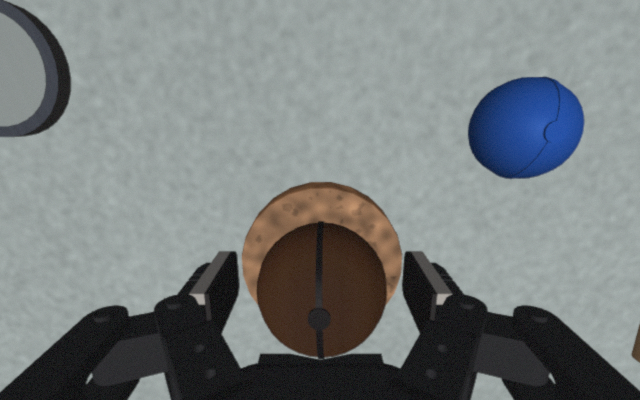

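The nut rests on the ring and the fingers are clear of it. I'll rise straight up.

```bash
python3 -m handwheel '{"hand":[7.4,7.4,7.4,7.4,7.4,7.4,7.4,7.4,7.4],"travel":[[0,0,-0.4],[0,0,-0.8],[0,0,-1.5],[0,0,-2.5],[0,0,-3],[-2,0,-3],[-3,0,-2],[-2,0,0],[0,0,0]],"dr":[[0,0,0],[0,0,0],[0,0,0],[0,0,0],[0,0,0],[0,0,0],[0,0,0],[0,0,0],[0,0,0]]}'
python3 - <<'E'
from h import *
st(); cv2.imwrite('pics/w18.png',camera('wrist')[:,:,::-1])
a,b=P("scene"),P("side");L={}
for c in ("scene","side"):
    im=camera(c);cv2.imwrite(f'pics/{c}3.png',im[:,:,::-1])
    for t in ("big_nut","nut_a"):
        print(c,t,[(round(d["conf"],2),[round(float(x)) for x in d["location"]]) for d in nets.pinpoint(c,t)])
E
```

```text
t: 21.82
tcp_pos: [405.8, 276.4, 160.4]
orientation: [-3.128, 0.235, -0.04]
force: [-0.5, -0.6, -0.2]
finger_gap: 74.0
t 21.82 along -126.1 across 241.0 z 160.4 tip above floor 127.7 yaw -8.6 zax [ 0.026  0.003 -1.   ] F along -0.4 -0.7 -0.2 gap 74.0
scene big_nut [(0.56, [238, 414]), (0.48, [173, 400]), (0.34, [225, 208])]
scene nut_a [(0.59, [188, 377]), (0.43, [166, 322]), (0.39, [156, 328])]
side big_nut [(0.57, [289, 304])]
side nut_a [(0.75, [229, 353]), (0.63, [260, 299]), (0.49, [232, 368])]
```

View pics/w18.png

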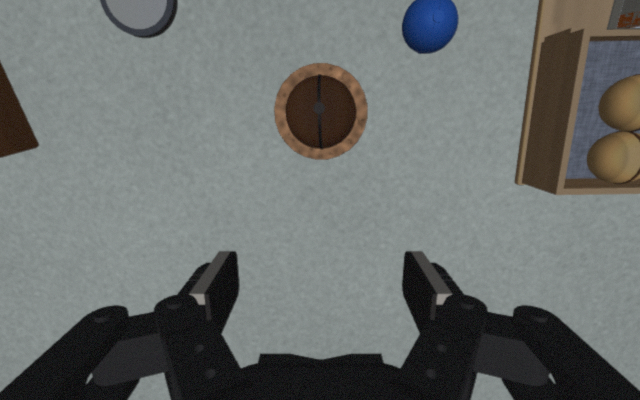

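View pics/side3.png

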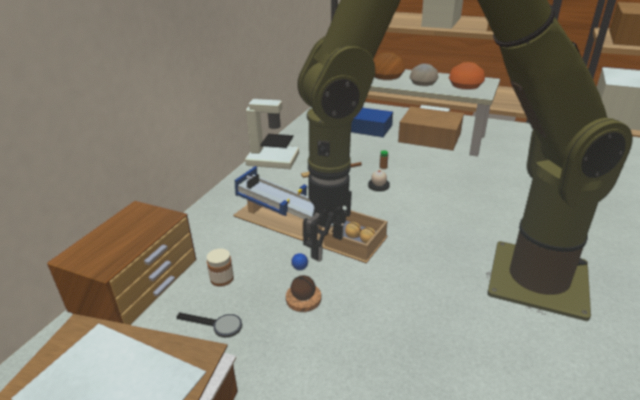

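The dark nut is seated at the centre of the cork ring (wrist view 320,110). Both pale nuts lie in the tray (side view around 353,230 and 368,234), and the bystanders look undisturbed. I'm handing in.

```bash
python3 -c "
from h import *
print(abs(r.sense()['joint_vel']).max()); print(r.hand_in())"
```

```text
0.003647109263539564
the job is handed in; nothing more can be done
None
```

The job is done and handed in at about 22 s, with the dark nut on the cork ring and both pale nuts in the tray.

- **Freeing the dark nut:** I pushed it up the lane with the closed fingers. The readings I took at the catches peaked at 6.5 N, then fell to almost nothing. I pushed on gently to about 2 N at the buffer, then backed off 30 mm, and the catches held the nut.
- **Moving it:** I gripped it across the lane, lifted it straight up, lowered it onto the cork ring and released it. Contact with the ring briefly read 12 N, and I eased off before opening the fingers.
- **Pale nuts:** They ran down into the tray as soon as the dark nut was lifted, so they were in the tray before it reached the ring.
- **Last checks:** The wrist picture shows the dark nut seated centrally on the ring. The wrist and side pictures show both pale nuts in the tray. The bystanders I could see looked undisturbed, and the arm was still and clear of everything.
- **What disagreed:**
  - The first high wrist view put the lane about 4 mm off sideways compared with the closer view; I used the closer one.
  - The scene and side cameras placed the held nut 5 to 6 mm away from the wrist estimate, probably because the fingers hid part of it; I used the wrist estimate.
  - In the last scene picture, the network's top match for the dark nut was actually the jar.

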